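# Square the card blanks and set the bench magnifier on them

### The arm

A 6-joint arm with a two-finger parallel gripper is mounted at the origin on the work surface. World frame = base frame: x ahead of the robot, y to its left, z up, the work surface at z = 0. Lengths are in m, angles in rad, forces in N, time in s.
With the tool pointing down it reaches from about 0.35 to 0.975 m from the base axis. Payload 17.4 kg.
Tool frame: the origin (TCP) lies on the centre line of the jaws, within the pads' length; the fingertips stand tcp_to_tips ahead of it and the grasp point (between the pads) lies 6 mm ahead of it (tcp_to_tips is the distance from the TCP to the fingertips, in m); x points along the fingers, z is the direction in which the jaws open and shut, and the axes are right-handed (so a half turn about x gives the same grasp; the last joint's range is limited). The gripper opens to 85 mm and grips with 20 to 120 N. Pads are 22 mm wide; open, the fingers measure 114 mm over their backs; the gripper's body (76 mm by 85 mm) begins 54 mm behind the grasp point. The pads swing forward as they close: fully open they stand 13 mm farther back than shut.
Start: joints at [-0.038, 0.116, 1.442, -0, 1.584, -0.038], TCP at [0.675, -0, 0.256] pointing down, gripper open.
Joint ranges: [-2.83, 2.83], [-0.83, 2.19], [0.07, 2.5], [-1.14, 4.28], [0.01, 3], [-2.97, 2.97]. Speed limits (rad/s): [1.89, 1.89, 2.22, 3.14, 3.14, 3.14].

### API

Orientations are given as a rotation vector (axis times angle).
In Python, from station import * gives the robot as it stands.
- The arm moves only by the tool step_arm, never from a script. Its argument "steps" is one flat list of numbers, 7 for each row, row after row: the gripper's target within -1 to 1 (shut at 1, half-way at 0, fully open at -1), then the shift along the tool's x, y, z in cm, then the turn, a rotation vector about the tool's x, y, z in degrees. In form: [fingers, dx, dy, dz, wx, wy, wz, fingers, dx, dy, dz, wx, wy, wz, ...]. A call has 1 to 12 rows; each row is the pose to reach, as a shift and turn from the pose commanded when the call began, along the tool's axes at that moment; what a row does not reach only later rows make up. A row lasts 1/10 s, in which the tool goes at most 50 mm and 8.59 degrees, less where a joint would pass 70% of its speed; a pose out of reach is approached as far as the arm can. A call with a gripper value outside its range is refused whole. The fingers move at their own pace and stop on an object; the grip force is fixed at half the most. Time passes only in rows, so rows that repeat a pose let the fingers close. It gives the time, the measured TCP pose, the force and the opening at its end, in the units of the state.
- observe(): the state, without advancing time (a new reading comes with each control period).
- capture(name): name is "scene" or "side" or "wrist"; returns a dict with "frame" (480x640x3 uint8, red, green, blue), "fx", "fy", "cx", "cy" (pixels), "camera_from_world" (4x4, takes a point from world to camera coordinates). Camera axes: x right, y down, z forward; pixel columns grow to the right and rows downward; lengths in m; the calibration is good to about 2 mm. A picture is of the moment at which its call begins. There is no depth.
- close_job(): hands the job in, once; it reports no verdict.
The state is a dict: "t": time; "qpos": joint angles; "qd": joint speeds; "joint_efforts": joint torques, N m; "position": TCP position; "ee_rot": TCP orientation; "contact_force": force on the tool from outside, world axes, zero at the start; "ft_torque": the same for the moment, N m; "grip_width": finger opening in m.
Only numpy, scipy, OpenCV 4.12 (cv2) and the standard library are available. Lean on these libraries where they do the work, as an engineer would, in place of code of your own. Each camera call takes 0.05 s, during which the arm holds its last target. There are 200 camera calls.

### The job

Get the four cut blanks ready to check under the bench magnifier: first tap the stack square, so that every blank lies flush against both fences of the blue squaring corner and the edges line up. Then swing the magnifier's arm round until it points straight at the middle of the stack, next tip the lens, red bar end up, to 30 degrees from level, and last flip the lamp switch on its base right over towards the column. Keep the stack square and leave the model seat, the paint pots, the brush, the sanding block and the plastic strip where they are.

Things in the scene. Friction and masses are not known exactly. Their poses are not given: they have to be found in the camera images.
- corner: Squaring corner fixed to the table: dark steel floor plate 130 x 140 mm, 8 mm thick, with two blue fences 10 mm thick whose tops are 38 mm above the table. Origin on the table top; x and y axes along the fences' normals. The far fence's inner face is at x = +35 mm, the left fence's inner face at y = +50 mm; the -x and -y sides are open (floor from x = -85 to +45, y = -80 to +60 mm).
- stack_mid (a point): Point fixed to the corner at (5, 10, 20) mm in its frame: the centre of the stack (half-way up) when it is flush with both fences. Axes as the corner's.
- blank0: Blank number 1 from the bottom of the stack of four: rigid white plastic plate 60 mm (its x) by 80 mm (its y) by 6 mm, 30 g. Origin at the centre of its underside. When flush its origin is above or below point stack_mid and its axes are parallel to the corner's.
- blank1: Blank number 2 from the bottom of the stack of four: rigid orange plastic plate 60 mm (its x) by 80 mm (its y) by 6 mm, 30 g. Origin at the centre of its underside. When flush its origin is above or below point stack_mid and its axes are parallel to the corner's.
- blank2: Blank number 3 from the bottom of the stack of four: rigid white plastic plate 60 mm (its x) by 80 mm (its y) by 6 mm, 30 g. Origin at the centre of its underside. When flush its origin is above or below point stack_mid and its axes are parallel to the corner's.
- blank3: Blank number 4 from the bottom of the stack of four: rigid orange plastic plate 60 mm (its x) by 80 mm (its y) by 6 mm, 30 g. Origin at the centre of its underside. When flush its origin is above or below point stack_mid and its axes are parallel to the corner's.
- swivel_axis (a point): On the magnifier's swivel axis, 170 mm above the table, turning with the swing arm: its x axis points along the arm towards the lens, z up. The arm points at the stack when stack_mid lies on this x axis seen from above. The base is a fixed grey block 200 x 120 x 22 mm with a steel column 24 mm thick; arm top 176 mm above the table.
- swing_arm (a joint): Swivel of the magnifier's white arm about the vertical column, rad; 0 = straight away from the switch end of the base, positive anticlockwise from above. Stiff: stays where left (about 0.35 N m).
- knob_top (a point): Centre of the top of the upright red knob on the arm, a round post 18 mm in diameter that stands 69 mm clear above the arm, 75 mm from the swivel axis; top 245 mm above the table.
- lens_head (a joint): Tilt of the lens in the arm's fork, rad; 0 = lens level, positive = the red bar's end up, 0.524 = 30 degrees (white pointer at the yellow mark on the black disc of the fork). Stiff: stays where left (about 0.15 N m).
- lens_mid (a point): Centre of the lens, on the tilt axis, 170 mm from the swivel axis, 170 mm above the table; black rim 112 mm over all, 12 mm thick. Axes turn with the lens: x towards the red bar, y along the tilt axis, z normal to the lens. The middle of the red grip bar is at x = 100 mm: round, 10 mm thick, 68 mm long, along y, held at both ends by prongs, 39 mm clear of the rim.
- lamp_switch_tip (a point): Tip of the red toggle of the lamp switch, a lever about 50 mm long on a black block on the base, 105 mm from the column.
- lamp_switch (a joint): Lamp switch toggle, rad: 0 = off, leaning away from the column; 1.0 = on, leaning towards the column. Stays where left.
- seat: Small grey model seat with a red headrest, about 40 x 26 x 50 mm; origin centre of underside. Leave alone.
- pot_red: Small paint pot with red lid, 32 mm diameter, 42 mm tall; origin centre of underside. Leave alone.
- pot_olive: Small paint pot with olive lid, 32 mm diameter, 42 mm tall; origin centre of underside. Leave alone.
- pot_grey: Small paint pot with grey lid, 32 mm diameter, 42 mm tall; origin centre of underside. Leave alone.
- brush: Paint brush lying on the mat, 170 mm long, 10 mm thick; origin below its middle. Leave alone.
- sanding_block: Cork sanding block 70 x 35 x 22 mm; origin centre of underside. Leave alone.
- styrene_strip: White plastic strip 110 x 10 x 5 mm lying flat; origin centre of underside. Leave alone.

How it is judged:
On the way, in this order (a step that is already met when the one before it is completed fails the run):
1. all four blanks flush with both fences (x of blank0 in the frame of stack_mid between -0.0025 and 0.0025 m and y of blank0 in the frame of stack_mid between -0.0025 and 0.0025 m and angle between the x axis of each of blank0, blank1, blank2, blank3 and the x axis of corner, either way round below 0.05 rad and z of each of blank0, blank1, blank2, blank3 in the frame of corner below 0.03 m and linear speed of each of blank0, blank1, blank2, blank3 below 0.02 m/s and x of blank1 in the frame of stack_mid between -0.0025 and 0.0025 m and y of blank1 in the frame of stack_mid between -0.0025 and 0.0025 m and x of blank2 in the frame of stack_mid between -0.0025 and 0.0025 m and y of blank2 in the frame of stack_mid between -0.0025 and 0.0025 m and x of blank3 in the frame of stack_mid between -0.0025 and 0.0025 m and y of blank3 in the frame of stack_mid between -0.0025 and 0.0025 m), for 0.2 s.
2. the magnifier's arm points at the middle of the stack (y of stack_mid in the frame of swivel_axis between -0.02 and 0.02 m and x of stack_mid in the frame of swivel_axis above 0.1 m and velocity of joint swing_arm between -0.03 and 0.03 rad/s), for 0.3 s.
3. the lens is tipped to 30 degrees (value of joint lens_head between 0.4366 and 0.6106 rad and velocity of joint lens_head between -0.03 and 0.03 rad/s), for 0.3 s.
4. the lamp switch is flipped on (value of joint lamp_switch above 0.8 rad), for 0.2 s.
At the end, for the whole second after the job is handed in: All four blanks lie in the corner within 2.5 mm and 0.05 rad of flush with both fences and at rest; the line of the arm passes within 20 mm of the stack's middle; the lens is at 30 degrees, give or take 5 degrees, bar end up; the lamp switch is on (joint above 0.8 rad); blanks, arm and lens at rest (all of step 1 and all of step 2 and all of step 3 and value of joint lamp_switch above 0.8 rad); the robot touches nothing.
It fails at once if a bystander (seat, pots, brush, sanding block, strip) is moved more than 25 mm (distance of any of seat, pot_red, pot_olive, pot_grey, brush, sanding_block, styrene_strip from where it was at the start of the episode above 0.025 m).
It also fails if it takes over 72 s, if anything falls off the work surface, if the arm or the gripper's body presses on something with over 40 N, if the wrist force passes 120 N, or if a joint passes its speed limit or range.

## Working session

There is one attempt and no reset: what is moved stays moved. The work goes in short steps, Python scripts to look and compute and a tool call to move; the robot and the scene stay as the last step left them, time stands still between calls to the robot, and variables do not carry over. Pictures are saved under pics/ and viewed, about 8 in all and at most 12, crops included, and the job is handed in when it is done.

Besides the shell and the picture viewer there is one more tool, called as name(argument=value, ...), one argument or row to a line, values as JSON. step_arm: Moves the arm, as the interface text tells. Its arguments: {"type":"object","properties":{"steps":{"type":"array"}},"required":["steps"]}

```bash
mkdir -p pics; ls; python3 - <<'E'
from station import *
import cv2,numpy as np
s=observe(); print({k:np.round(v,4) if not isinstance(v,dict) else v for k,v in s.items()})
for n in("scene","side"):
    c=capture(n); np.save(f"pics/{n}0.npy",c,allow_pickle=True)
    cv2.imwrite(f"pics/{n}0.png",c["frame"][:,:,::-1]); print(n,c["fx"],c["fy"],c["cx"],c["cy"],np.round(c["camera_from_world"],4).tolist())
E
```

```text
pics
{'t': np.float64(0.0), 'qpos': array([-0.0378,  0.1165,  1.4423,  0.    ,  1.584 , -0.0378]), 'qd': array([-0.0002, -0.0016,  0.0007, -0.0016,  0.0003,  0.0016]), 'joint_efforts': array([-3.00000e-03, -7.32023e+01, -6.32483e+01, -4.00000e-04,
        6.60000e-03, -0.00000e+00]), 'position': array([0.6748, 0.    , 0.2556]), 'ee_rot': array([0.000e+00, 1.572e+00, 1.000e-04]), 'contact_force': array([-0.5257, -0.0833, -0.0966]), 'ft_torque': array([ 0.0105,  0.0039, -0.004 ]), 'grip_width': np.float64(0.0854)}
scene 548.9867392701958 548.9867392701958 318.79898402529506 236.5831717748724 [[0.0018, 1.0, 0.0068, -0.0087], [0.8029, 0.0026, -0.5961, -0.371], [-0.5961, 0.0065, -0.8029, 1.725], [0.0, 0.0, 0.0, 1.0]]
side 527.5205007047106 527.5205007047106 317.984093252009 237.2388617588337 [[0.8178, -0.5752, -0.0191, -0.4702], [-0.4358, -0.5972, -0.6734, 0.3707], [0.3759, 0.559, -0.739, 1.1472], [0.0, 0.0, 0.0, 1.0]]
```

View pics/scene0.png

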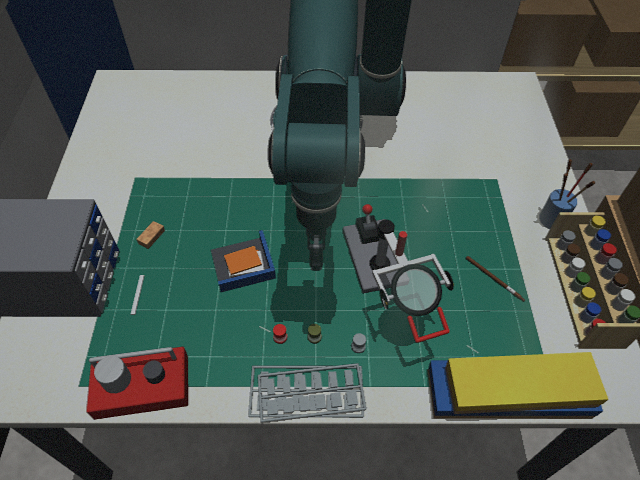

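View pics/side0.png

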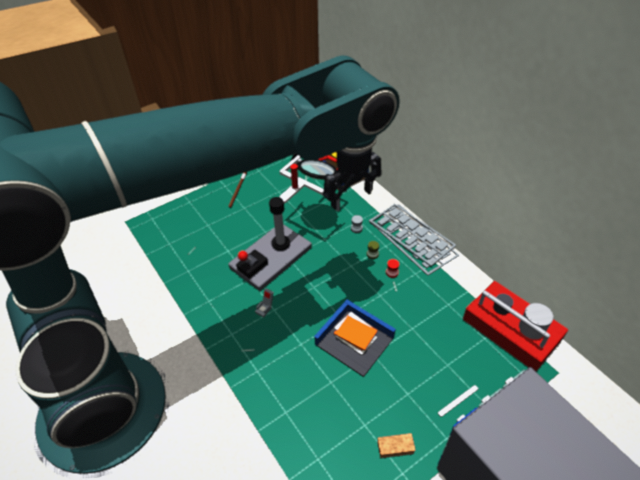

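```bash
cat > h.py <<'E'
import numpy as np, cv2
from scipy.spatial.transform import Rotation as R
def ray(c,u,v):
    T=np.asarray(c["camera_from_world"]); Rm=T[:3,:3]; o=-Rm.T@T[:3,3]
    d=Rm.T@np.array([(u-c["cx"])/c["fx"],(v-c["cy"])/c["fy"],1.]); return o,d/np.linalg.norm(d)
def plane(c,u,v,z):
    o,d=ray(c,u,v); return o+d*(z-o[2])/d[2]
def two(c1,p1,c2,p2):
    A=np.zeros((3,3));b=np.zeros(3);L=[]
    for c,p in((c1,p1),(c2,p2)):
        o,d=ray(c,*p);P=np.eye(3)-np.outer(d,d);A+=P;b+=P@o;L.append((o,P))
    x=np.linalg.solve(A,b);return x,max(np.linalg.norm(P@(x-o)) for o,P in L)
def proj(c,X):
    T=np.asarray(c["camera_from_world"]);p=T[:3,:3]@np.asarray(X)+T[:3,3];return np.array([c["fx"]*p[0]/p[2]+c["cx"],c["fy"]*p[1]/p[2]+c["cy"]])
def load(n): return np.load(f"pics/{n}.npy",allow_pickle=True).item()
def snap(n,name):
    from station import capture
    c=capture(n); np.save(f"pics/{name}.npy",c,allow_pickle=True); cv2.imwrite(f"pics/{name}.png",c["frame"][:,:,::-1]); return c
E
python3 - <<'E'
from h import *
import station
print([ (k,getattr(station,k)) for k in dir(station) if k[0]!='_' and not callable(getattr(station,k))][:20])
try: print(station.tcp_to_tips)
except Exception as e: print(e)
s=load("scene0");d=load("side0")
a=cv2.resize(s["frame"][195:300,205:285],None,fx=5,fy=5,interpolation=cv2.INTER_CUBIC)
b=cv2.resize(s["frame"][195:345,340:460],None,fx=3.5,fy=3.5,interpolation=cv2.INTER_CUBIC)
a=cv2.resize(a,(400,525));b=b[:525,:400]
im=np.hstack([a,b]) if a.shape[0]==b.shape[0] else None
cv2.imwrite("pics/c1.png",im[:,:,::-1]);print(im.shape)
f=s["frame"].astype(int)
hsv=cv2.cvtColor(s["frame"],cv2.COLOR_RGB2HSV)
m=((hsv[...,0]>105)&(hsv[...,0]<125)&(hsv[...,1]>130)).astype(np.uint8);m[:200]=0;m[300:]=0;m[:,:205]=0;m[:,290:]=0
ys,xs=np.nonzero(m);P=np.array([plane(s,u,v,.038) for u,v in zip(xs,ys)])
print(len(P),P.min(0),P.max(0))
m=((hsv[...,0]>5)&(hsv[...,0]<16)&(hsv[...,1]>150)).astype(np.uint8);m[:230]=0;m[300:]=0;m[:,:205]=0;m[:,290:]=0
r=cv2.minAreaRect(np.argwhere(m)[:,::-1].astype(np.float32));print(r,[plane(s,*p,.032).round(3) for p in cv2.boxPoints(r)])
E
```

```text
[('tcp_to_tips', 0.025)]
0.025
(525, 800, 3)
565 [ 0.4728419 -0.2351802  0.038    ] [ 0.65202524 -0.10131935  0.038     ]
((243.2299041748047, 260.50726318359375), (23.494836807250977, 33.06364059448242), 70.01689147949219) [array([ 0.544, -0.23 ,  0.032]), array([ 0.509, -0.155,  0.032]), array([ 0.576, -0.131,  0.032]), array([ 0.609, -0.204,  0.032])]
```

View pics/c1.png

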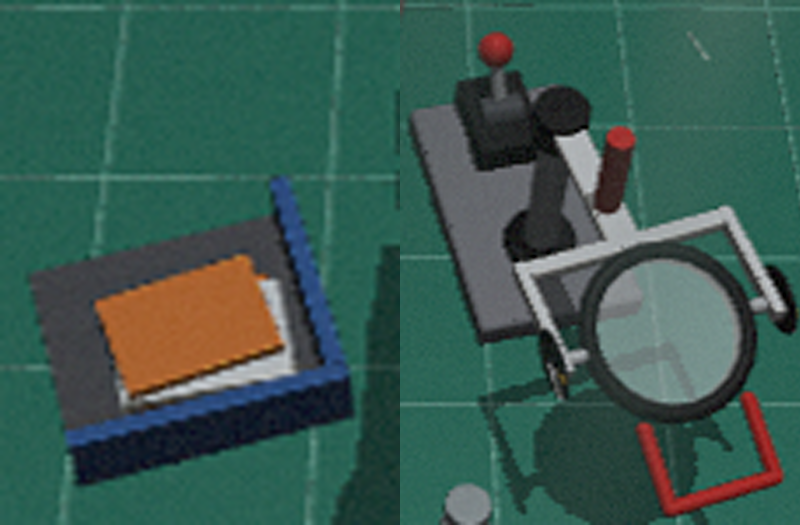

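```bash
python3 - <<'E'
from h import *
s=load("scene0");d=load("side0")
pr=lambda n,x:print(n,np.round(x,4))
L=lambda x,y:(205+x/5,195+y/5); Q=lambda x,y:(340+(x-400)/3.5,195+y/3.5)
for n,p in dict(far_out=(350,371),far_leftend=(70,439),left_nearend=(281,180)).items(): pr(n,plane(s,*L(*p),.038))
for n,p,q in (("knob",Q(621,137),(294.5,168)),("cap",Q(562,108),(277,203)),("switch",Q(496,48),(243,256))):
    x,e=two(s,p,d,q);pr(n,x);print(e)
pr("knob.245",plane(s,*Q(621,137),.245));
for p in((672,510),(778,475)): pr("bar",plane(s,*Q(*p),.17))
pr("lens",plane(s,*Q(668,332),.17))
for p in ((410,115),(480,335),(640,300)): pr("base",plane(s,*Q(*p),.022))
pr("seat",plane(d,263,310,0)); pr("seat",plane(d,268,293,.045))
for p in((280,341),(314,341),(359,350)): pr("pot",plane(s,*p,.0))
pr("brush",[plane(s,467,258,0),plane(s,523,300,0)])
E
```

```text
far_out [ 0.5899 -0.0997  0.038 ]
far_leftend [ 0.6292 -0.2322  0.038 ]
left_nearend [ 0.4728 -0.1405  0.038 ]
knob [0.6339 0.1815 0.2376]
0.002996096558485406
cap [0.5629 0.1584 0.1749]
0.0023741397871684007
switch [0.4369 0.13   0.084 ]
0.0016131763471846992
knob.245 [0.637  0.1826 0.245 ]
bar [0.8443 0.2019 0.17  ]
bar [0.8223 0.265  0.17  ]
lens [0.7273 0.2122 0.17  ]
base [0.4497 0.0709 0.022 ]
base [0.6409 0.1139 0.022 ]
base [0.6122 0.2273 0.022 ]
seat [0.4172 0.0134 0.    ]
seat [0.4406 0.0201 0.045 ]
pot [ 0.7631 -0.0824  0.    ]
pot [ 0.763  -0.0037  0.    ]
pot [0.7853 0.0994 0.    ]
brush [[0.5294 0.389  0.    ]
 [0.6531 0.5057 0.    ]]
```

step_arm(
  steps=[0,0,-17,-15,40,0,0,0,0,-17,-15,72,0,0,0,0,-17,-15,72,0,0,0,0,-17,-15,72,0,0,0,0,-17,-15,72,0,0,0,0,-17,-15,72,0,0,0,0,-17,-15,72,0,0,0,0,-17,-15,72,0,0,0,0,-17,-15,72,0,0,0,0,-17,-15,72,0,0,0,0,-17,-15,72,0,0,0,0,-17,-15,72,0,0],
)

```text
t: 1.3
position: [0.525, -0.17, 0.2562]
ee_rot: [0.973, 1.342, -0.974]
contact_force: [-0.5, -0.6, -0.5]
grip_width: 0.0427
```

```bash
python3 - <<'E'
from h import *
from station import observe
s=observe();print(s["t"],s["position"],R.from_rotvec(s["ee_rot"]).as_matrix().round(3),s["grip_width"])
c=snap("wrist","w1");print(np.round(c["camera_from_world"],3).tolist(),c["fx"],c["cx"],c["cy"])
E
```

```text
1.3 [ 0.52497784 -0.16997196  0.25619502] [[-0.     0.951  0.311]
 [ 0.     0.311 -0.951]
 [-1.    -0.    -0.   ]] 0.04271202394822807
[[0.311, -0.95, 0.0, -0.325], [-0.901, -0.295, 0.317, 0.381], [-0.301, -0.099, -0.949, 0.522], [0.0, 0.0, 0.0, 1.0]] 401.8322412829774 316.6786763302508 241.422707393584
```

View pics/w1.png

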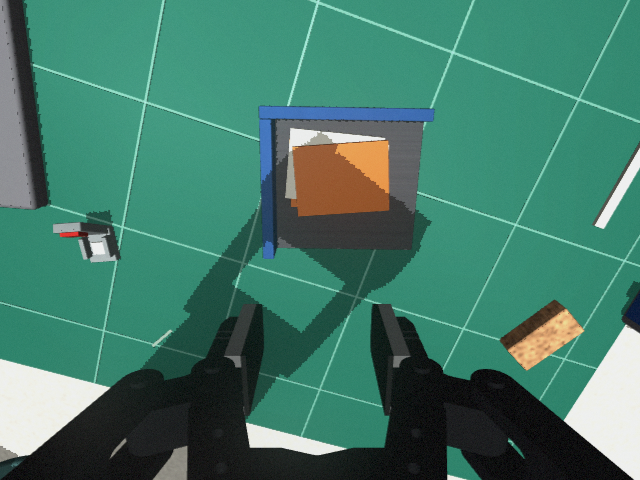

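```bash
python3 - <<'E'
from h import *
c=load("w1")
P={n:plane(c,*p,.038) for n,p in dict(fo=(259,107),fe=(434,110),ii=(272,119.5),ie=(434,121),le=(275,257.5),lo=(264,258.5)).items()}
for n in P:print(n,P[n].round(4))
yaw=[np.degrees(np.arctan2(*(P[a]-P[b])[[1,0]])) for a,b in(("fo","fe"),("ii","ie"),("ii","le"),("fo","lo"))];print(yaw)
a=np.radians(np.mean([yaw[0]-90,yaw[1]-90,yaw[2],yaw[3]]));Rm=np.array([[np.cos(a),-np.sin(a)],[np.sin(a),np.cos(a)]])
loc=dict(fo=(45,60),fe=(45,-80),ii=(35,50),ie=(35,-80),le=(-85,50),lo=(-85,60))
O=np.array([P[n][:2]-Rm@np.array(loc[n])/1000 for n in P]);print(np.degrees(a),O.round(4),O.mean(0))
o=O.mean(0)
for n,p,z in(("orange TL",(293,147),.032),("TR",(389,140),.032),("BR",(388,209),.032),("BL",(298,216),.032),("white TL",(290,128),.026),("white lower left",(286,198),.026),("or2",(292,208),.02),("lip",(416,124),.008)):
    print(n,(Rm.T@(plane(c,*p,z)[:2]-o)*1000).round(1))
E
```

```text
fo [ 0.5877 -0.1008  0.038 ]
fe [ 0.6288 -0.2335  0.038 ]
ii [ 0.5818 -0.1132  0.038 ]
ie [ 0.6211 -0.2369  0.038 ]
le [ 0.4691 -0.1486  0.038 ]
lo [ 0.4652 -0.1395  0.038 ]
[np.float64(107.2150793826129), np.float64(107.63911126013154), np.float64(17.430671355464696), np.float64(17.536398712551662)]
17.4553151776902 [[ 0.5627 -0.1715]
 [ 0.5619 -0.1707]
 [ 0.5634 -0.1714]
 [ 0.5637 -0.1711]
 [ 0.5652 -0.1708]
 [ 0.5642 -0.1712]] [ 0.56352147 -0.17110072]
orange TL [12.9 33.4]
TR [ 19.5 -46. ]
BR [-39.1 -49.2]
BL [-46.3  29.4]
white TL [27.8 36.2]
white lower left [-31.7  40.2]
or2 [-42.1  35.4]
lip [ 31.6 -72.9]
```

step_arm(
  steps=[0,5,-3.6,1.2,0.7,0,0,0,10,-3.6,1.2,0.7,0,0,0,14,-3.6,1.2,0.7,0,0,0,18,-3.6,1.2,0.7,0,0,0,20,-3.6,1.2,0.7,0,0,0,21,-3.6,1.2,0.7,0,0,0,21.5,-3.6,1.2,0.7,0,0,0,21.8,-3.6,1.2,0.7,0,0,0,22,-3.6,1.2,0.7,0,0,0,22,-3.6,1.2,0.7,0,0],
)

```text
t: 2.35
position: [0.4948, -0.1927, 0.037]
ee_rot: [0.984, 1.336, -0.983]
contact_force: [-0.1, 0.1, -0.6]
grip_width: 0.043
```

```bash
python3 - <<'E'
from h import *
c=snap("wrist","w2"); snap("side","d2")
a=c["frame"][0:380,120:520]; b=cv2.resize(load("d2")["frame"][250:400,250:430],None,fx=2.2,fy=2.2,interpolation=cv2.INTER_CUBIC)
im=np.zeros((380,800,3),np.uint8);im[:,:400]=a;im[:330,400:796]=b;cv2.imwrite("pics/c2.png",im[:,:,::-1])
E
```

```text
(no output)
```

View pics/c2.png

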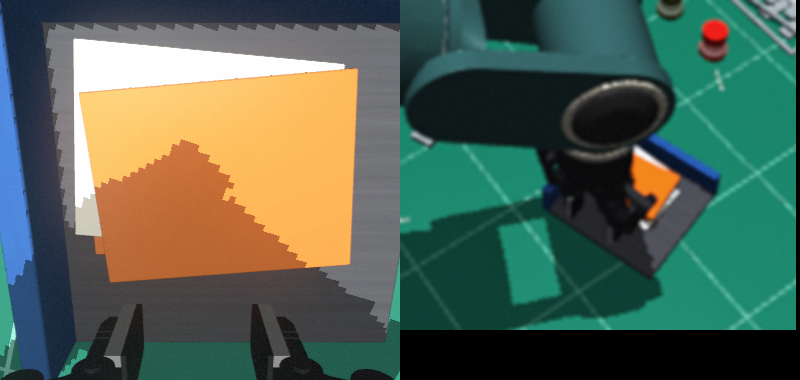

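step_arm(
  steps=[0,0.1,0,0,0,0,0,0,0.2,0,0,0,0,0,0,0.3,0,0,0,0,0,0,0.3,0,0,0,0,0],
)

```text
t: 2.85
position: [0.4944, -0.1925, 0.0331]
ee_rot: [0.984, 1.337, -0.984]
contact_force: [-0.1, 0.2, -0.7]
grip_width: 0.0429
```

step_arm(
  steps=[0,0.1,0,0,0,0,0,0,0.2,0,0,0,0,0,0,0.2,0,0,0,0,0],
)

```text
t: 3.15
position: [0.4945, -0.1925, 0.0312]
ee_rot: [0.984, 1.337, -0.984]
contact_force: [-0.1, -0.0, 0.7]
grip_width: 0.0429
```

step_arm(
  steps=[0,0,0.5,0,0,0,0,0,0,1.0,0,0,0,0,0,0,1.4,0,0,0,0,0,0,1.7,0,0,0,0,0,0,2.0,0,0,0,0,0,0,2.3,0,0,0,0,0,0,2.6,0,0,0,0,0,0,2.9,0,0,0,0,0,0,3.1,0,0,0,0,0,0,3.2,0,0,0,0],
)

```text
t: 4.15
position: [0.5251, -0.1829, 0.0312]
ee_rot: [0.984, 1.337, -0.984]
contact_force: [-2.0, -0.9, -0.4]
grip_width: 0.0428
```

```bash
python3 - <<'E'
from h import *
c=snap("wrist","w3");cv2.imwrite("pics/c3.png",c["frame"][0:400,100:540,::-1])
E
```

```text
(no output)
```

View pics/c3.png

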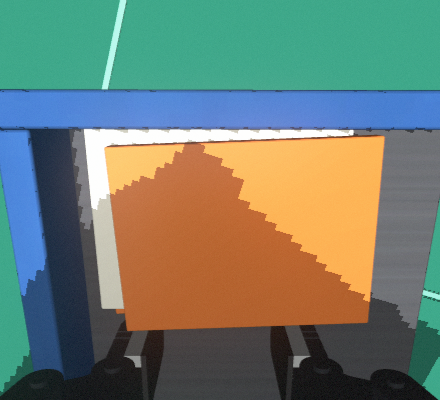

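step_arm(
  steps=[0,0,0.1,0,0,0,0,0,0,0.2,0,0,0,0,0,0,0.3,0,0,0,0,0,0,0.4,0,0,0,0,0,0,0.4,0,0,0,0],
)

```text
t: 4.7
position: [0.529, -0.1818, 0.0313]
ee_rot: [0.984, 1.337, -0.984]
contact_force: [-0.8, 0.2, 0.4]
grip_width: 0.0426
```

step_arm(
  steps=[0,0,0.1,0,0,0,0,0,0,0.2,0,0,0,0,0,0,0.2,0,0,0,0],
)

```text
t: 5.0
position: [0.5299, -0.1814, 0.0312]
ee_rot: [0.983, 1.339, -0.986]
contact_force: [-12.6, -1.9, 5.5]
grip_width: 0.0429
```

step_arm(
  steps=[0,0,-1,0,0,0,0,0,-3,-1.5,0,0,0,0,0.53,-7,-1.5,0,0,0,0,0.53,-7,0,4,-20,0,0,0.53,-7,2,7.5,-40,0,0,0.53,-7,3.8,7.5,-60,0,0,0.53,-7,3.8,7.5,-80,0,0,0.53,-7,3.8,7.5,-90,0,0,0.53,-7,3.8,7.5,-90,0,0,0.53,-7,3.8,7.5,-90,0,0,0.53,-7,3.8,7.5,-90,0,0,0.53,-7,3.8,7.5,-90,0,0],
)

```text
t: 6.2
position: [0.5892, -0.2417, 0.1014]
ee_rot: [-0.069, 1.569, 0.068]
contact_force: [-0.7, -0.0, -0.0]
grip_width: 0.0204
```

```bash
cat >> h.py <<'E'
YAW=np.radians(17.45);O=np.array([.5635,-.1711]);RC=np.array([[np.cos(YAW),-np.sin(YAW)],[np.sin(YAW),np.cos(YAW)]])
def st():
    from station import observe
    s=observe();M=R.from_rotvec(s["ee_rot"]).as_matrix()
    print("t",round(s["t"],2),"pos",s["position"].round(4),"local",(RC.T@(s["position"][:2]-O)*1000).round(1),"tool x,y,z",M.T.round(3).tolist(),"f",s["contact_force"].round(1),"w",round(float(s["grip_width"]),4),"q",s["qpos"].round(2))
    return s,M
E
python3 - <<'E'
from h import *
st()
c=snap("wrist","w4");cv2.imwrite("pics/c4.png",c["frame"][:,:,::-1])
E
```

```text
t 6.2 pos [ 0.5892 -0.2417  0.1014] local [  3.4 -75.1] tool x,y,z [[0.001, -0.0, -1.0], [-0.087, 0.996, -0.0], [0.996, 0.087, 0.001]] f [-0.7 -0.  -0. ] w 0.0204 q [-0.43  0.12  1.7   0.    1.33 -0.52]
```

View pics/c4.png

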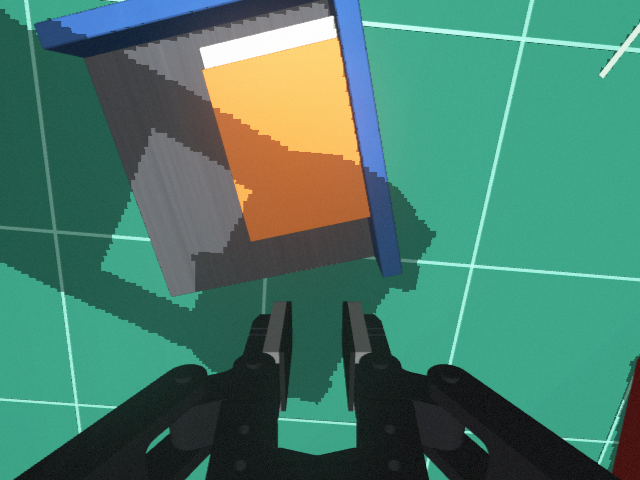

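step_arm(
  steps=[0.53,0,0,0,-8,0,0,0.53,2,0,0,-12.4,0,0,0.53,5,0,0,-12.4,0,0,0.53,6.2,0,0,-12.4,0,0,0.53,6.6,0,0,-12.4,0,0,0.53,6.6,0,0,-12.4,0,0],
)

```text
t: 6.85
position: [0.5894, -0.2416, 0.0356]
ee_rot: [-0.233, 1.558, 0.233]
contact_force: [0.2, 0.5, 0.7]
grip_width: 0.0201
```

```bash
python3 -c "
from h import *
st()"
```

```text
t 6.85 pos [ 0.5894 -0.2416  0.0356] local [  3.6 -75.1] tool x,y,z [[-0.0, 0.0, -1.0], [-0.292, 0.956, 0.0], [0.956, 0.292, -0.0]] f [0.2 0.5 0.7] w 0.0201 q [-0.43  0.18  1.74  0.    1.22 -0.73]
```

step_arm(
  steps=[0.53,0.15,0.6,0,-0.4,0,0,0.53,0.15,1.0,0,-0.4,0,0,0.53,0.15,1.3,0,-0.4,0,0,0.53,0.15,1.6,0,-0.4,0,0,0.53,0.15,1.9,0,-0.4,0,0,0.53,0.15,2.2,0,-0.4,0,0,0.53,0.15,2.5,0,-0.4,0,0,0.53,0.15,2.8,0,-0.4,0,0,0.53,0.15,3.0,0,-0.4,0,0,0.53,0.15,3.2,0,-0.4,0,0,0.53,0.15,3.3,0,-0.4,0,0,0.53,0.15,3.4,0,-0.4,0,0],
)

```text
t: 8.05
position: [0.5794, -0.2091, 0.0339]
ee_rot: [-0.239, 1.557, 0.239]
contact_force: [1.8, -4.5, 3.7]
grip_width: 0.0201
```

step_arm(
  steps=[0.53,0,0.1,0,0,0,0,0.53,0,0.1,0,0,0,0],
)

```text
t: 8.25
position: [0.5793, -0.2089, 0.0341]
ee_rot: [-0.24, 1.557, 0.237]
contact_force: [2.4, -9.4, 1.0]
grip_width: 0.0198
```

step_arm(
  steps=[0.53,0,-1.5,0,0,0,0,0.4,-3,-2,0,0,0,0,0.2,-7,-2,0,8,0,0,0.2,-8,0,-2,16,0,0,0.2,-8,3,-5,24,0,0,0.2,-8,4.9,-6.4,33,0,0,0.2,-8,4.9,-6.4,42,0,0,0.2,-8,4.9,-6.4,50,0,0,0.2,-8,4.9,-6.4,58,0,0,0.2,-8,4.9,-6.4,66,0,0,0.2,-8,4.9,-6.4,74,0,0,0.2,-8,4.9,-6.4,82,0,0],
)

```text
t: 9.45
position: [0.5033, -0.1808, 0.1135]
ee_rot: [0.881, 1.387, -0.88]
contact_force: [0.2, -0.8, 0.6]
grip_width: 0.0341
```

```bash
python3 - <<'E'
from h import *
st()
c=snap("wrist","w5");cv2.imwrite("pics/c5.png",c["frame"][:,:,::-1])
E
```

```text
t 9.45 pos [ 0.5033 -0.1808  0.1135] local [-60.4   8.8] tool x,y,z [[-0.001, 0.001, -1.0], [0.905, 0.424, -0.0], [0.424, -0.905, -0.001]] f [ 0.2 -0.8  0.6] w 0.0341 q [-0.39 -0.11  1.91  0.    1.35  0.74]
```

View pics/c5.png

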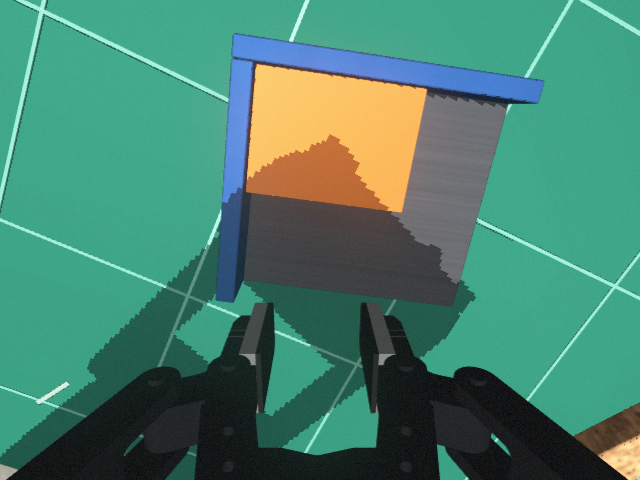

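step_arm(
  steps=[0.2,2,0,0,7.6,0,0,0.2,6,0,0,7.6,0,0,0.2,7.6,0,0,7.6,0,0,0.2,8.1,0,0,7.6,0,0,0.2,8.1,0,0,7.6,0,0],
)

```text
t: 10.0
position: [0.5033, -0.1806, 0.0331]
ee_rot: [0.975, 1.343, -0.975]
contact_force: [0.7, 0.4, -0.0]
grip_width: 0.0342
```

step_arm(
  steps=[0.2,0,0.5,0,0,0,0,0.2,0,1.0,0,0,0,0,0.2,0,1.5,0,0,0,0,0.2,0,1.8,0,0,0,0,0.2,0,2.1,0,0,0,0,0.2,0,2.3,0,0,0,0,0.2,0,2.4,0,0,0,0,0.2,0,2.5,0,0,0,0,0.2,0,2.5,0,0,0,0],
)

```text
t: 10.9
position: [0.5269, -0.1729, 0.0327]
ee_rot: [0.977, 1.341, -0.977]
contact_force: [-2.9, -0.4, 0.8]
grip_width: 0.0346
```

```bash
python3 -c "
from h import *
st()"
```

```text
t 10.9 pos [ 0.5269 -0.1729  0.0327] local [-35.4   9.2] tool x,y,z [[-0.001, -0.0, -1.0], [0.952, 0.306, -0.001], [0.306, -0.952, -0.0]] f [-2.9 -0.4  0.8] w 0.0346 q [-0.36  0.01  1.93 -0.    1.2   0.9 ]
```

step_arm(
  steps=[0.2,0,0.1,0,0,0,0,0.2,0,0.15,0,0,0,0,0.2,0,0.15,0,0,0,0],
)

```text
t: 11.2
position: [0.5271, -0.1728, 0.0323]
ee_rot: [0.975, 1.343, -0.979]
contact_force: [-14.1, -4.0, 2.6]
grip_width: 0.0339
```

step_arm(
  steps=[0.2,0,-1.5,0,0,0,0,0.2,0,-5,0,0,0,0,0.2,-3,-9,0,0,0,0,0.2,-4,-11,0,0,0,0,0.2,-4,-12,0,0,0,0,0.2,-4,-12,0,0,0,0],
)

```text
t: 11.8
position: [0.4136, -0.2095, 0.0727]
ee_rot: [0.978, 1.339, -0.977]
contact_force: [-1.1, 0.6, -0.6]
grip_width: 0.0343
```

```bash
python3 - <<'E'
from h import *
st()
c=snap("wrist","w6");d=snap("side","d6")
b=cv2.resize(d["frame"][290:380,300:410],None,fx=3.2,fy=3.2,interpolation=cv2.INTER_CUBIC)
a=c["frame"][0:400,170:610]
im=np.zeros((400,800,3),np.uint8);im[:,:440]=a;im[:288,440:792]=b
cv2.imwrite("pics/c6.png",im[:,:,::-1])
E
```

```text
t 11.8 pos [ 0.4136 -0.2095  0.0727] local [-154.5    8.3] tool x,y,z [[0.001, -0.0, -1.0], [0.952, 0.305, 0.001], [0.305, -0.952, 0.001]] f [-1.1  0.6 -0.6] w 0.0343 q [-0.52 -0.25  2.09  0.    1.3   0.74]
```

View pics/c6.png

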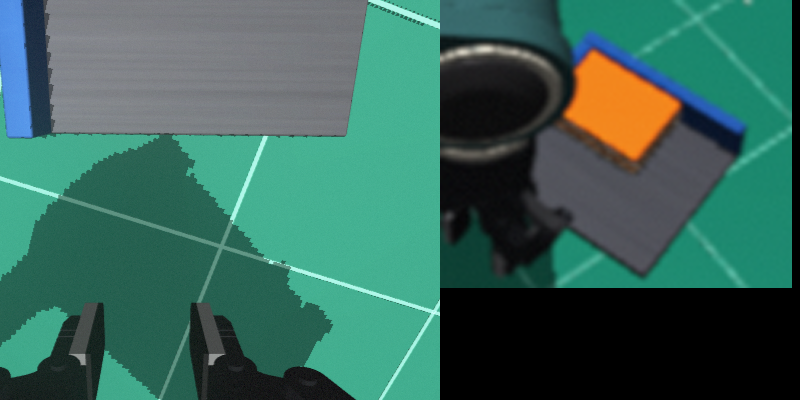

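step_arm(
  steps=[0.2,-5,0,0,-8,0,0,0.2,-10,0,0,-16,0,0,0.2,-15,2,-2,-25,0,0,0.2,-20,5,-5,-33,0,0,0.2,-24,8,-8,-42,0,0,0.2,-26,12,-11,-50,0,0,0.2,-26,15,-14,-59,0,0,0.2,-26,18,-17,-67,0,0,0.2,-26,22,-20,-76,0,0,0.2,-26,26,-24,-84,0,0,0.2,-26,29.5,-27,-93,0,0,0.2,-26,33.1,-30.5,-100,0,0],
)

```text
t: 13.1
position: [0.6289, 0.1706, 0.3311]
ee_rot: [-0.387, 1.537, 0.387]
contact_force: [0.3, -1.4, 0.7]
grip_width: 0.0341
```

step_arm(
  steps=[0,0,0,0,-8,0,0,0,0,0,0,-16,0,0,0,0,0,0,-25,0,0,0,0,0,0,-33,0,0,0,0,0,0,-42,0,0,0,0,0,0,-50,0,0,0,0,0,0,-59,0,0,0,0,0,0,-67,0,0,0,0,0,0,-76,0,0,0,0,0,0,-81,0,0,0,0,0,0,-81,0,0],
)

```text
t: 14.2
position: [0.6281, 0.1683, 0.3313]
ee_rot: [-1.448, 1.035, 1.451]
contact_force: [0.1, 0.0, -0.6]
grip_width: 0.0429
```

```bash
python3 - <<'E'
from h import *
st()
c=snap("wrist","w7")
E
```

```text
t 14.2 pos [0.6281 0.1683 0.3313] local [163.4 304.4] tool x,y,z [[-0.002, -0.0, -1.0], [-0.946, -0.325, 0.002], [-0.325, 0.946, 0.0]] f [ 0.1  0.  -0.6] w 0.0429 q [ 0.22  0.05  1.39  0.    1.7  -1.68]
```

View pics/w7.png

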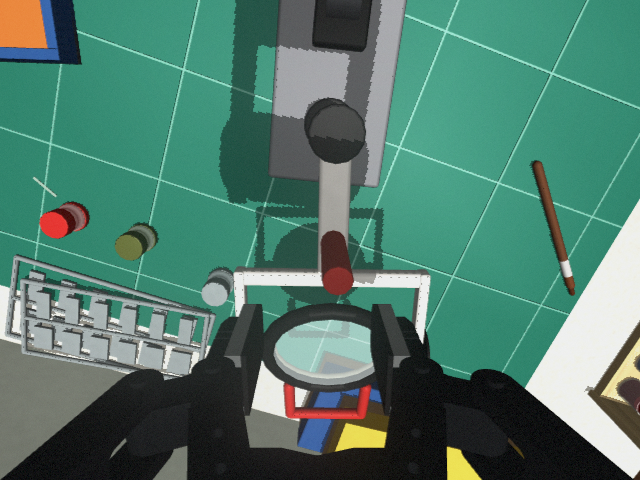

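```bash
python3 - <<'E'
from h import *
c=load("w7");s=load("scene0")
print("knob",plane(c,338,279,.245))
print("cap two",two(c,(337,135),s,(386.3,226)))
for z in(.176,.19,.2,.21):print(z,plane(c,337,135,z))
# arm direction from arm strip midline near column & knob base at z .176
A=plane(c,335,162,.176);B=plane(c,336,262,.176);print(A,B,np.degrees(np.arctan2(*(B-A)[[1,0]])))
l,r=plane(c,240,279,.176),plane(c,423,278,.176);print(l,r,"fork dir",np.degrees(np.arctan2(*(l-r)[[1,0]]))%180-90)
x,y=plane(c,290,415,.17),plane(c,366,416,.17);print("bar",x,y)
E
```

```text
knob [0.63151159 0.18269509 0.245     ]
cap two (array([0.56215662, 0.16033401, 0.17594697]), np.float64(0.00012964880153793363))
0.176 [0.56217001 0.1604595  0.176     ]
0.19 [0.56157191 0.1595245  0.19      ]
0.2 [0.5611447  0.15885665 0.2       ]
0.21 [0.56071749 0.1581888  0.21      ]
[0.57913662 0.16519139 0.176     ] [0.64669402 0.19038351 0.176     ] 20.45046124953231
[0.68252863 0.12786941 0.176     ] [0.63763751 0.25547043 0.176     ] fork dir 19.382307093769924
bar [0.79351809 0.20204302 0.17      ] [0.77330406 0.26385661 0.17      ]
```

step_arm(
  steps=[0,0,-0.9,1.3,0,0,0,0,3,-0.9,1.3,0,0,0,0,6,-0.9,1.3,0,0,0,0,9,-0.9,1.3,0,0,0,0,10.9,-0.9,1.3,0,0,0,0,10.9,-0.9,1.3,0,0,0,0.46,10.9,-0.9,1.3,0,0,0,0.46,10.9,-0.9,1.3,0,0,0,0.46,10.9,-0.9,1.3,0,0,0],
)

```text
t: 15.15
position: [0.6323, 0.1827, 0.2253]
ee_rot: [-1.448, 1.034, 1.446]
contact_force: [0.4, -0.0, -0.7]
grip_width: 0.023
```

```bash
python3 - <<'E'
from h import *
s,M=st()
# arc rows in tool frame; centre swivel C
C=np.array([.562,.159]);p=s["position"][:2];a0=np.arctan2(*(p-C)[::-1]);r=np.linalg.norm(p-C);print("r",r,"ang",np.degrees(a0))
for k in range(1,16):
    th=np.radians(7.5*k);q=C+r*np.array([np.cos(a0-th),np.sin(a0-th)])
    d=np.r_[q-p,0];print(7.5*k,(M.T@d*100).round(2))
c=snap("wrist","w8")
E
```

```text
t 15.15 pos [0.6323 0.1827 0.2253] local [171.7 316.9] tool x,y,z [[0.002, 0.001, -1.0], [-0.946, -0.323, -0.002], [-0.323, 0.946, -0.0]] f [ 0.4 -0.  -0.7] w 0.023 q [ 0.24  0.09  1.52  0.    1.53 -1.66]
r 0.0741584599188302 ang 18.645743760529673
7.5 [-0.    0.07 -0.97]
15.0 [-0.    0.26 -1.92]
22.5 [-0.    0.57 -2.84]
30.0 [-0.    1.01 -3.7 ]
37.5 [-0.    1.55 -4.51]
45.0 [-0.    2.19 -5.24]
52.5 [-0.    2.92 -5.87]
60.0 [-0.01  3.73 -6.41]
67.5 [-0.01  4.6  -6.84]
75.0 [-0.01  5.52 -7.15]
82.5 [-0.01  6.47 -7.33]
90.0 [-0.01  7.44 -7.39]
97.5 [-0.02  8.41 -7.33]
105.0 [-0.02  9.36 -7.13]
112.5 [-0.02 10.28 -6.82]
```

step_arm(
  steps=[0.46,0,0.07,-0.97,7.5,0,0,0.46,0,0.26,-1.92,15,0,0,0.46,0,0.57,-2.84,22.5,0,0,0.46,0,1.01,-3.7,30,0,0,0.46,0,1.55,-4.51,37.5,0,0,0.46,0,2.19,-5.24,45,0,0,0.46,0,2.92,-5.87,52.5,0,0,0.46,0,3.73,-6.41,60,0,0,0.46,0,4.6,-6.84,67.5,0,0,0.46,0,5.52,-7.15,75,0,0,0.46,0,6.47,-7.33,82.5,0,0,0.46,0,7.44,-7.39,90,0,0],
)

```text
t: 16.4
position: [0.5855, 0.0886, 0.2247]
ee_rot: [-0.253, 1.554, 0.254]
contact_force: [3.0, 5.1, 0.0]
grip_width: 0.0231
```

```bash
python3 - <<'E'
from h import *
s,M=st();C=np.array([.562,.159]);p=s["position"][:2]-C;print(np.linalg.norm(p),np.degrees(np.arctan2(p[1],p[0])))
c=snap("wrist","w9"); hsv=cv2.cvtColor(c["frame"],cv2.COLOR_RGB2HSV)
m=(((hsv[...,0]<6)|(hsv[...,0]>174))&(hsv[...,1]>150)).astype(np.uint8)
n,_,S,ce=cv2.connectedComponentsWithStats(m);print([(S[i].tolist(),ce[i].round(0).tolist()) for i in range(1,n) if S[i,4]>60])
E
```

```text
t 16.4 pos [0.5855 0.0886 0.2247] local [ 98.9 241.2] tool x,y,z [[0.002, 0.001, -1.0], [-0.318, 0.948, 0.0], [0.948, 0.318, 0.002]] f [3.  5.1 0. ] w 0.0231 q [ 0.11 -0.06  1.67  0.    1.53 -0.22]
0.07418760016869826 -71.54725413525333
[([77, 76, 48, 45, 1700], [101.0, 98.0]), ([107, 227, 7, 22, 75], [110.0, 238.0]), ([296, 299, 60, 124, 5402], [324.0, 367.0])]
```

step_arm(
  steps=[0.46,0,0.06,-0.97,7.5,0,0,0.46,0,0.2,-1.7,13,0,0,0.46,0,0.37,-2.2,17,0,0,0.46,0,0.43,-2.48,19.5,0,0,0.46,0,0.43,-2.48,19.5,0,0,0.46,0,0.43,-2.48,19.5,0,0],
)

```text
t: 17.05
position: [0.5606, 0.0845, 0.2242]
ee_rot: [0.007, 1.57, -0.007]
contact_force: [0.4, 0.0, 0.1]
grip_width: 0.0231
```

step_arm(
  steps=[0,0,0,0,0,0,0,0,0,0,0,0,0,0,0,0,0,0,0,0,0,0,-4,0,0,0,0,0,0,-8,0,0,0,0,0,0,-11,0,0,0,0,0,0,-11,0,0,0,0,0,0,-11,0,0,0,0,0],
)

```text
t: 17.85
position: [0.5606, 0.0845, 0.3339]
ee_rot: [0.009, 1.57, -0.009]
contact_force: [0.8, 0.3, -0.4]
grip_width: 0.0428
```

```bash
python3 - <<'E'
from h import *
st(); c=snap("wrist","w10");s=snap("scene","s10");snap("side","d10")
im=np.zeros((480,800,3),np.uint8);a=c["frame"][:,150:550];im[:,:400]=a
b=cv2.resize(s["frame"][200:320,280:420],None,fx=2.85,fy=2.85,interpolation=cv2.INTER_CUBIC)[:,:400];im[:b.shape[0],400:400+b.shape[1]]=b
cv2.imwrite("pics/c10.png",im[:,:,::-1])
E
```

```text
t 17.85 pos [0.5606 0.0845 0.3339] local [ 73.9 244.7] tool x,y,z [[0.001, 0.0, -1.0], [0.011, 1.0, 0.0], [1.0, -0.011, 0.001]] f [ 0.8  0.3 -0.4] w 0.0428 q [ 0.1  -0.13  1.56  0.    1.71  0.12]
```

View pics/c10.png

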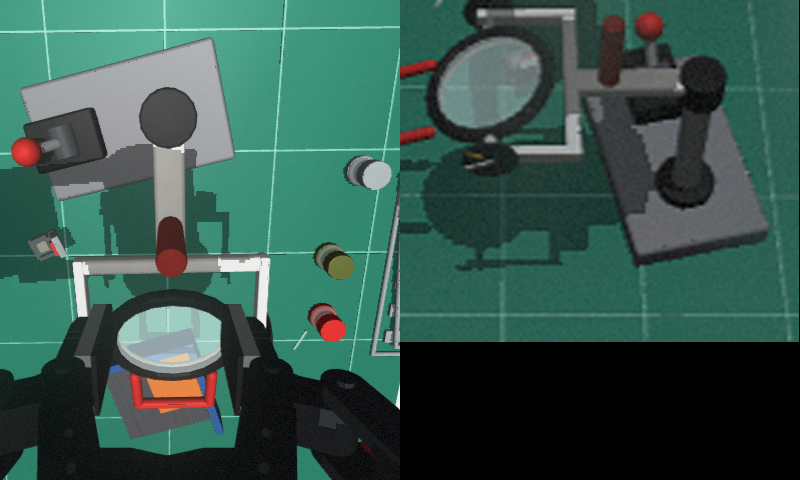

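```bash
python3 - <<'E'
from h import *
c=load("w10");s=load("s10");d=load("d10")
k=plane(c,321,262,.245);cap=plane(c,318,118,.176);print("knob",k,"cap",cap,"ang",np.degrees(np.arctan2(*(k-np.r_[.562,.159,0])[[1,0]])))
A=plane(c,318.5,150,.176);B=plane(c,321,240,.176);print("arm line",A,B,np.degrees(np.arctan2(*(B-A)[[1,0]])))
l,r=plane(c,227,266,.176),plane(c,417,262,.176);print("fork dir",np.degrees(np.arctan2(*(l-r)[[1,0]]))%180-90, "mid",(l+r)/2)
for n,f in(("w",c),("s",s),("d",d)):
    hsv=cv2.cvtColor(f["frame"],cv2.COLOR_RGB2HSV)
    m=(((hsv[...,0]<6)|(hsv[...,0]>174))&(hsv[...,1]>140)).astype(np.uint8)
    N,_,S,ce=cv2.connectedComponentsWithStats(m);print(n,[(S[i].tolist(),ce[i].round(0).tolist()) for i in range(1,N) if S[i,4]>12])
for a in (0,-.2,-.4,.2): # predicted bar positions by tilt
    X=np.array([.562,.159-.17-.1*np.cos(a),.17+.1*np.sin(a)]);print(a,X,[proj(f,X).round(1).tolist() for f in(c,s,d)])
E
```

```text
knob [0.56242833 0.08531921 0.245     ] cap [0.56173648 0.15964313 0.176     ] ang -89.66692388763919
arm line [0.56188437 0.13906565 0.176     ] [0.56313283 0.0753203  0.176     ] -88.87799590166969
fork dir -89.31072371756741 mid [0.56364266 0.05667582 0.176     ]
w [([161, 138, 31, 29, 681], [176.0, 152.0]), ([312, 224, 9, 7, 18], [317.0, 227.0]), ([308, 231, 18, 15, 84], [315.0, 238.0]), ([200, 242, 9, 14, 42], [204.0, 249.0]), ([306, 247, 31, 30, 701], [321.0, 262.0]), ([459, 303, 25, 19, 92], [468.0, 308.0]), ([466, 314, 30, 28, 608], [481.0, 328.0]), ([280, 371, 87, 38, 1327], [323.0, 396.0]), ([509, 442, 15, 16, 62], [516.0, 448.0])]
s [([573, 173, 12, 15, 23], [579.0, 180.0]), ([363, 204, 9, 9, 59], [367.0, 208.0]), ([269, 221, 25, 32, 239], [278.0, 237.0]), ([602, 243, 15, 13, 142], [609.0, 249.0]), ([592, 318, 14, 10, 58], [597.0, 322.0]), ([273, 324, 14, 14, 144], [279.0, 330.0]), ([274, 339, 13, 4, 13], [280.0, 341.0]), ([87, 347, 101, 72, 4004], [142.0, 387.0])]
d [([289, 198, 7, 24, 125], [292.0, 209.0]), ([238, 251, 10, 10, 75], [242.0, 255.0]), ([314, 255, 40, 35, 316], [334.0, 275.0]), ([388, 259, 11, 12, 112], [393.0, 265.0]), ([486, 281, 43, 34, 449], [508.0, 296.0]), ([265, 292, 5, 6, 24], [267.0, 294.0]), ([464, 294, 104, 76, 2945], [512.0, 332.0])]
0 [ 0.562 -0.111  0.17 ] [[321.1, 438.1], [267.3, 227.2], [340.5, 272.2]]
-0.2 [ 0.562      -0.10900666  0.15013307] [[320.8, 419.7], [268.7, 232.5], [339.9, 277.2]]
-0.4 [ 0.562      -0.1031061   0.13105817] [[320.6, 400.2], [271.8, 237.4], [338.2, 280.7]]
0.2 [ 0.562      -0.10900666  0.18986693] [[321.3, 454.8], [267.6, 221.8], [340.1, 266.0]]
```

step_arm(
  steps=[0,0,-4,0,8,0,0,0,0,-8,0,16,0,0,0.3,0,-12,0.1,25,0,0,0.3,0,-16,0.2,33,0,0,0.3,0,-20,0.2,42,0,0,0.3,0,-23,0.2,50,0,0,0.3,0,-23,0.2,59,0,0,0.3,0,-23,0.2,67,0,0,0.3,0,-23,0.2,76,0,0,0.3,0,-23,0.2,84,0,0,0.3,0,-23,0.2,89.5,0,0,0.3,0,-23,0.2,89.5,0,0],
)

```text
t: 19.2
position: [0.5597, -0.1455, 0.3327]
ee_rot: [1.212, 1.209, -1.213]
contact_force: [-0.2, 0.7, -0.1]
grip_width: 0.0299
```

step_arm(
  steps=[0.3,2,0,0,0,7,0,0.3,4,0,0,0,14,0,0.3,7,0,0,0,21,0,0.3,10,0,0,0,21,0,0.3,10,0,0,0,21,0,0.3,10,0,0,0,21,0],
)

```text
t: 19.8
position: [0.5598, -0.1454, 0.2343]
ee_rot: [1.475, 1.473, -1.013]
contact_force: [-0.6, 0.5, 0.8]
grip_width: 0.03
```

```bash
python3 - <<'E'
from h import *
s,M=st(); c=snap("wrist","w11")
# bar in this view: red mask
hsv=cv2.cvtColor(c["frame"],cv2.COLOR_RGB2HSV)
m=(((hsv[...,0]<6)|(hsv[...,0]>174))&(hsv[...,1]>140)).astype(np.uint8)
N,L,S,ce=cv2.connectedComponentsWithStats(m);print([(S[i].tolist(),ce[i].round(0).tolist()) for i in range(1,N) if S[i,4]>30])
for a in(-.3,-.37,-.44):
    for dx in(-.034,.034): print(a,dx,proj(c,[.563+dx,-.011-.1*np.cos(a),.17+.1*np.sin(a)]).round(0))
B=np.array([.563,-.104,.134]);print("to TCP",(M.T@(B-.006*M[:,0]-s["position"])*100).round(2))
E
```

```text
t 19.8 pos [ 0.5598 -0.1454  0.2343] local [ 4.2 25.6] tool x,y,z [[0.0, 0.358, -0.934], [1.0, -0.001, 0.0], [-0.001, -0.934, -0.358]] f [-0.6  0.5  0.8] w 0.03 q [-0.45 -0.01  1.64  0.33  1.67  1.13]
[([218, 177, 103, 126, 4558], [285.0, 236.0]), ([0, 220, 34, 33, 848], [15.0, 235.0]), ([98, 316, 21, 9, 77], [107.0, 320.0]), ([219, 319, 13, 6, 40], [225.0, 322.0])]
-0.3 -0.034 [313. 302.]
-0.3 0.034 [313. 190.]
-0.37 -0.034 [313. 296.]
-0.37 0.034 [313. 188.]
-0.44 -0.034 [313. 292.]
-0.44 0.034 [313. 186.]
to TCP [10.24  0.31 -0.27]
```

step_arm(
  steps=[0.3,3,0.3,-0.27,0,0,0,0.3,6,0.3,-0.27,0,0,0,0.3,8,0.3,-0.27,0,0,0,0.3,9.5,0.3,-0.27,0,0,0,0.3,10.2,0.3,-0.27,0,0,0,0.3,10.2,0.3,-0.27,0,0,0],
)

```text
t: 20.45
position: [0.5631, -0.1062, 0.14]
ee_rot: [1.475, 1.472, -1.014]
contact_force: [-0.5, -0.2, -0.0]
grip_width: 0.0299
```

step_arm(
  steps=[0.5,0,0,0,0,0,0,0.6,0,0,0,0,0,0,0.8,0,0,0,0,0,0,1,0,0,0,0,0,0,1,0,0,0,0,0,0],
)

```text
t: 20.95
position: [0.5632, -0.1064, 0.1401]
ee_rot: [1.477, 1.472, -1.014]
contact_force: [0.8, 2.6, 3.0]
grip_width: 0.0078
```

```bash
python3 - <<'E'
from h import *
s,M=st()
B=s["position"]+.006*M[:,0]; Lc=np.array([B[0],-.011,.17]); v=B-Lc
print("bar",B,"r",np.linalg.norm(v),"tilt",np.arcsin(v[2]/np.linalg.norm(v)))
a0=np.arctan2(v[2],-v[1]);r=.1
for k in range(1,13):
    th=a0+np.radians(4.25*k); Mr=R.from_rotvec([-np.radians(4.25*k),0,0]).as_matrix()
    T=Lc+np.array([0,-.1*np.cos(th),.1*np.sin(th)])-(Lc+np.array([0,-.1*np.cos(a0),.1*np.sin(a0)]))+B-.006*(Mr@M[:,0])
    print(round(-4.25*k,2),(M.T@(T-s["position"])*100).round(2),round(th,3))
E
```

```text
t 20.95 pos [ 0.5632 -0.1064  0.1401] local [19.1 61.8] tool x,y,z [[0.002, 0.358, -0.934], [1.0, -0.003, 0.001], [-0.002, -0.934, -0.359]] f [0.8 2.6 3. ] w 0.0078 q [-0.39  0.02  1.77  0.34  1.5   1.14]
bar [ 0.56318655 -0.10427463  0.13445173] r 0.09981901837262842 tilt -0.3641200680890655
-4.25 [-0.74  0.   -0.07] -0.29
-8.5 [-1.47  0.   -0.2 ] -0.216
-12.75 [-2.19  0.   -0.38] -0.142
-17.0 [-2.9   0.   -0.62] -0.067
-21.25 [-3.58  0.   -0.91] 0.007
-25.5 [-4.24  0.   -1.24] 0.081
-29.75 [-4.88  0.01 -1.63] 0.155
-34.0 [-5.48  0.01 -2.06] 0.229
-38.25 [-6.06  0.01 -2.53] 0.303
-42.5 [-6.59  0.   -3.05] 0.378
-46.75 [-7.09  0.   -3.6 ] 0.452
-51.0 [-7.54  0.   -4.19] 0.526
```

step_arm(
  steps=[1,-0.74,0,-0.07,0,-4.25,0,1,-1.47,0,-0.2,0,-8.5,0,1,-2.19,0,-0.38,0,-12.75,0,1,-2.9,0,-0.62,0,-17,0,1,-3.58,0,-0.91,0,-21.25,0,1,-4.24,0,-1.24,0,-25.5,0],
)

```text
t: 21.55
position: [0.5628, -0.11, 0.1838]
ee_rot: [1.151, 1.148, -1.249]
contact_force: [-2.3, 3.6, -1.2]
grip_width: 0.0077
```

```bash
python3 - <<'E'
from h import *
s,M=st()
B=s["position"]+.006*M[:,0];v=B-np.array([B[0],-.011,.17]);print(B,np.linalg.norm(v),np.arctan2(v[2],-v[1]))
E
```

```text
t 21.55 pos [ 0.5628 -0.11    0.1838] local [17.6 58.5] tool x,y,z [[-0.0, -0.081, -0.997], [1.0, -0.003, -0.0], [-0.003, -0.997, 0.081]] f [-2.3  3.6 -1.2] w 0.0077 q [-0.2  -0.08  1.76 -0.08  1.45  1.38]
[ 0.56276262 -0.11049178  0.17783271] 0.09979962951950751 0.07856513453665337
```

step_arm(
  steps=[1,-0.74,0,-0.07,0,-4.25,0,1,-1.47,0,-0.2,0,-8.5,0,1,-2.19,0,-0.38,0,-12.75,0,1,-2.9,0,-0.62,0,-17,0,1,-3.58,0,-0.91,0,-21.25,0,1,-4.24,0,-1.24,0,-25.5,0,1,-4.24,0,-1.24,0,-25.5,0,1,-4.24,0,-1.24,0,-25.5,0],
)

```text
t: 22.35
position: [0.5631, -0.0943, 0.2251]
ee_rot: [0.817, 0.815, -1.414]
contact_force: [0.1, -0.8, 3.6]
grip_width: 0.0078
```

```bash
python3 - <<'E'
from h import *
s,M=st()
B=s["position"]+.006*M[:,0];v=B-np.array([B[0],-.011,.17]);print(B,np.linalg.norm(v),np.arctan2(v[2],-v[1]))
E
```

```text
t 22.35 pos [ 0.5631 -0.0943  0.2251] local [22.6 73.4] tool x,y,z [[-0.001, -0.499, -0.866], [1.0, -0.002, 0.0], [-0.002, -0.866, 0.499]] f [ 0.1 -0.8  3.6] w 0.0078 q [ 0.02 -0.1   1.77 -0.52  1.5   1.64]
[ 0.56307697 -0.09732178  0.21993461] 0.09972419547043783 0.5244385703662879
```

step_arm(
  steps=[0.6,0,0,0,0,0,0,0.3,0,0,0,0,0,0,0.3,0,0,0,0,0,0,0.3,0,0,0,0,0,0,0.3,-3,0,0,0,0,0,0.3,-6,0,0,0,0,0,0.3,-10,0,0,0,0,0,0.3,-13,0,0,0,0,0,0.3,-13,0,0,0,0,0,0.3,-13,0,0,0,0,0],
)

```text
t: 23.35
position: [0.5632, -0.0292, 0.3374]
ee_rot: [0.817, 0.815, -1.414]
contact_force: [0.4, -0.6, -1.4]
grip_width: 0.03
```

```bash
python3 - <<'E'
from h import *
s,M=st(); 
for n in("wrist","scene","side"):
    c=snap(n,n+"12");hsv=cv2.cvtColor(c["frame"],cv2.COLOR_RGB2HSV)
    m=(((hsv[...,0]<6)|(hsv[...,0]>174))&(hsv[...,1]>140)).astype(np.uint8)
    N,L,S,ce=cv2.connectedComponentsWithStats(m);print(n,[(S[i].tolist(),ce[i].round(0).tolist()) for i in range(1,N) if S[i,4]>30])
    for a in(.44,.524,.61):print(a,[proj(c,[.5625+dx,-.011-.1*np.cos(a),.17+.1*np.sin(a)]).round(0).tolist() for dx in(-.034,.034)])
    print("knob",proj(c,[.5625,.085,.245]).round(0),"switch",proj(c,[.437,.13,.084]).round(0))
E
```

```text
t 23.35 pos [ 0.5632 -0.0292  0.3374] local [ 42.3 135.5] tool x,y,z [[-0.001, -0.5, -0.866], [1.0, -0.002, 0.0], [-0.002, -0.866, 0.5]] f [ 0.4 -0.6 -1.4] w 0.03 q [ 0.14 -0.12  1.6  -0.52  1.71  1.65]
wrist [([178, 0, 22, 6, 35], [187.0, 3.0]), ([234, 175, 91, 114, 3578], [293.0, 228.0]), ([0, 259, 5, 23, 75], [1.0, 269.0]), ([112, 325, 17, 11, 47], [120.0, 330.0])]
0.44 [[317.0, 279.0], [317.0, 184.0]]
0.524 [[318.0, 284.0], [318.0, 186.0]]
0.61 [[317.0, 289.0], [317.0, 189.0]]
knob [-48. 324.] switch [-25. 390.]
scene [([568, 172, 17, 24, 34], [576.0, 183.0]), ([269, 202, 25, 35, 271], [278.0, 219.0]), ([364, 205, 8, 8, 34], [368.0, 208.0]), ([602, 243, 15, 13, 143], [609.0, 249.0]), ([592, 318, 14, 9, 58], [597.0, 322.0]), ([273, 324, 14, 14, 147], [279.0, 331.0]), ([87, 347, 101, 72, 3989], [143.0, 387.0])]
0.44 [[271.0, 204.0], [269.0, 228.0]]
0.524 [[273.0, 202.0], [271.0, 226.0]]
0.61 [[274.0, 200.0], [273.0, 224.0]]
knob [355. 207.] switch [367. 209.]
side [([289, 198, 7, 24, 126], [292.0, 209.0]), ([312, 241, 41, 24, 240], [334.0, 253.0]), ([238, 251, 10, 10, 68], [243.0, 256.0]), ([388, 259, 11, 13, 114], [393.0, 265.0]), ([486, 281, 43, 34, 450], [508.0, 296.0]), ([464, 294, 104, 76, 2946], [512.0, 332.0])]
0.44 [[326.0, 264.0], [351.0, 250.0]]
0.524 [[324.0, 261.0], [350.0, 247.0]]
0.61 [[323.0, 257.0], [349.0, 243.0]]
knob [291. 198.] switch [242. 256.]
```

step_arm(
  steps=[1,-1.5,-3,-2.5,0,8,0,1,-3,-6,-5,0,16,0,1,-4.5,-10,-8,0,24,0,1,-6,-13,-11,0,30,0,1,-7.5,-16.5,-13,0,30,0,1,-7.5,-16.5,-13,0,30,0,1,-7.5,-16.5,-13,0,30,0],
)

```text
t: 24.2
position: [0.3982, 0.1211, 0.3371]
ee_rot: [1.211, 1.208, -1.21]
contact_force: [0.5, -0.1, 0.2]
grip_width: 0.0001
```

step_arm(
  steps=[1,0,0,0,-8,0,0,1,0,0,0,-16,0,0,1,0,0,0,-25,0,0,1,0,0,0,-33,0,0,1,0,0,0,-42,0,0,1,0,0,0,-50,0,0,1,0,0,0,-59,0,0,1,0,0,0,-67,0,0,1,0,0,0,-76,0,0,1,0,0,0,-84,0,0,1,0,0,0,-92,0,0,1,0,0,0,-100,0,0],
)

```text
t: 25.4
position: [0.3994, 0.1204, 0.3364]
ee_rot: [-0.139, 1.568, 0.138]
contact_force: [0.1, 0.0, -0.8]
grip_width: 0.0
```

step_arm(
  steps=[1,0,0,0,-8,0,0,1,0,0,0,-16,0,0,1,0,0,0,-25,0,0,1,0,0,0,-33,0,0,1,0,0,0,-42,0,0,1,0,0,0,-50,0,0,1,0,0,0,-59,0,0,1,0,0,0,-67,0,0,1,0,0,0,-76,0,0,1,0,0,0,-84,0,0,1,0,0,0,-93,0,0,1,0,0,0,-93,0,0],
)

```text
t: 26.6
position: [0.3993, 0.1205, 0.3365]
ee_rot: [-1.373, 1.095, 1.375]
contact_force: [0.1, -0.7, -0.3]
grip_width: 0.0002
```

```bash
python3 - <<'E'
from h import *
s,M=st(); c=snap("wrist","w13");hsv=cv2.cvtColor(c["frame"],cv2.COLOR_RGB2HSV)
m=(((hsv[...,0]<6)|(hsv[...,0]>174))&(hsv[...,1]>140)).astype(np.uint8)
N,L,S,ce=cv2.connectedComponentsWithStats(m);print([(S[i].tolist(),ce[i].round(0).tolist()) for i in range(1,N) if S[i,4]>30])
print(proj(c,[.437,.13,.084]))
print("start",(M.T@(np.array([.398,.121,.092])-s["position"])*100).round(2))
E
```

```text
t 26.6 pos [0.3993 0.1205 0.3365] local [-69.2 327.4] tool x,y,z [[-0.002, -0.001, -1.0], [-0.975, -0.224, 0.002], [-0.224, 0.975, -0.0]] f [ 0.1 -0.7 -0.3] w 0.0002 q [ 0.23 -0.47  1.82 -0.    1.79 -1.56]
[([210, 200, 16, 11, 124], [218.0, 205.0]), ([305, 227, 26, 26, 525], [318.0, 240.0]), ([0, 342, 53, 17, 696], [25.0, 350.0]), ([0, 414, 52, 21, 667], [25.0, 423.0])]
[316.92757756 239.04361302]
start [24.45  0.07  0.08]
```

step_arm(
  steps=[1,4,0.1,0.1,0,0,0,1,8,0.1,0.1,0,0,0,1,12,0.1,0.1,0,0,0,1,16,0.1,0.1,0,0,0,1,20,0.1,0.1,0,0,0,1,22.5,0.1,0.1,0,0,0,1,24,0.1,0.1,0,0,0,1,24.4,0.1,0.1,0,0,0,1,24.4,0.1,0.1,0,0,0],
)

```text
t: 27.55
position: [0.3977, 0.1218, 0.0938]
ee_rot: [-1.371, 1.096, 1.371]
contact_force: [-0.1, 1.1, 0.9]
grip_width: -0.0001
```

step_arm(
  steps=[1,0,-1,0,0,0,0,1,0,-2,0,0,0,0,1,0,-2.6,0,0,0,0,1,0,-3.2,0,0,0,0,1,0,-3.8,0,0,0,0,1,0,-4.4,0,0,0,0,1,0,-5,0,0,0,0,1,0,-5.5,0,0,0,0],
)

```text
t: 28.35
position: [0.4515, 0.1343, 0.0934]
ee_rot: [-1.372, 1.095, 1.372]
contact_force: [-1.7, 0.2, 0.8]
grip_width: 0.0002
```

```bash
cat > red.py <<'E'
from h import *
s,M=st()
for n in("wrist","side","scene"):
    c=snap(n,n+str(int(s["t"]*10)));hsv=cv2.cvtColor(c["frame"],cv2.COLOR_RGB2HSV)
    m=(((hsv[...,0]<6)|(hsv[...,0]>174))&(hsv[...,1]>140)).astype(np.uint8)
    N,L,S,ce=cv2.connectedComponentsWithStats(m);print(n,[(S[i].tolist(),ce[i].round(0).tolist()) for i in range(1,N) if S[i,4]>20])
    print("off",proj(c,[.437,.13,.084]).round(0),"on",proj(c,[.483,.1405,.084]).round(0))
E
python3 red.py
```

```text
t 28.35 pos [0.4515 0.1343 0.0934] local [-15.3 324.9] tool x,y,z [[-0.0, 0.0, -1.0], [-0.975, -0.222, 0.0], [-0.222, 0.975, 0.0]] f [-1.7  0.2  0.8] w 0.0002 q [ 0.23 -0.25  2.06  0.    1.33 -1.56]
wrist [([49, 198, 51, 30, 919], [74.0, 213.0]), ([308, 411, 19, 41, 593], [317.0, 433.0])]
off [312. 307.] on [313. 416.]
side [([187, 116, 12, 10, 82], [193.0, 120.0]), ([244, 121, 10, 9, 65], [249.0, 125.0]), ([131, 134, 13, 21, 44], [137.0, 143.0]), ([288, 198, 8, 24, 125], [292.0, 208.0]), ([312, 241, 41, 23, 239], [334.0, 253.0]), ([388, 259, 11, 13, 114], [393.0, 265.0]), ([486, 281, 43, 34, 449], [508.0, 296.0]), ([264, 292, 6, 6, 29], [266.0, 294.0]), ([464, 294, 104, 76, 2948], [512.0, 332.0])]
off [242. 256.] on [256. 245.]
scene [([568, 173, 17, 23, 33], [576.0, 183.0]), ([269, 202, 25, 35, 269], [278.0, 219.0]), ([352, 205, 7, 6, 36], [355.0, 208.0]), ([368, 215, 9, 9, 64], [372.0, 220.0]), ([602, 243, 15, 13, 142], [609.0, 249.0]), ([592, 318, 14, 10, 58], [597.0, 322.0]), ([273, 324, 14, 14, 143], [279.0, 330.0]), ([87, 347, 101, 72, 4031], [142.0, 387.0])]
off [367. 209.] on [372. 223.]
```

step_arm(
  steps=[1,0,-0.4,0,0,0,0,1,0,-0.8,0,0,0,0,1,0,-1,0,0,0,0],
)

```text
t: 28.8
position: [0.4597, 0.1361, 0.0928]
ee_rot: [-1.371, 1.098, 1.375]
contact_force: [-21.4, -5.3, 7.7]
grip_width: -0.0001
```

step_arm(
  steps=[1,0,-0.2,0,0,0,0,1,0,-0.4,0,0,0,0,1,0,-0.4,0,0,0,0],
)

```text
t: 29.1
position: [0.4607, 0.1363, 0.0925]
ee_rot: [-1.368, 1.105, 1.381]
contact_force: [-47.6, -11.9, 24.0]
grip_width: -0.0003
```

Hard stop reached. Back off, raise and check.

step_arm(
  steps=[1,0,1.4,0,0,0,0,1,0,4,0,0,0,0,1,-4,5.5,0,0,0,0,1,-9,5.5,0,0,0,0,1,-14,5.5,0,0,0,0,1,-19,5.5,0,0,0,0,1,-24,5.5,0,0,0,0,1,-24,5.5,0,0,0,0],
)

```text
t: 29.9
position: [0.412, 0.1253, 0.3405]
ee_rot: [-1.376, 1.087, 1.366]
contact_force: [0.7, 0.7, -0.5]
grip_width: 0.0001
```

```bash
python3 red.py; python3 - <<'E'
from h import *
import glob
d=np.load(sorted(glob.glob("pics/side29*.npy")+glob.glob("pics/side30*.npy"))[-1],allow_pickle=True).item()["frame"]
w=np.load(sorted(glob.glob("pics/wrist29*.npy")+glob.glob("pics/wrist30*.npy"))[-1],allow_pickle=True).item()["frame"]
im=np.zeros((560,800,3),np.uint8)
a=cv2.resize(d[185:385,230:415],None,fx=2.7,fy=2.7,interpolation=cv2.INTER_CUBIC);im[:a.shape[0],:a.shape[1]]=a
b=cv2.resize(w,None,fx=.47,fy=.47);im[:b.shape[0],499:499+b.shape[1]]=b[:,:301]
cv2.imwrite("pics/c14.png",im[:,:,::-1])
E
```

```text
t 29.9 pos [0.412  0.1253 0.3405] local [-55.7 328.2] tool x,y,z [[0.009, 0.002, -1.0], [-0.975, -0.222, -0.009], [-0.222, 0.975, 0.0]] f [ 0.7  0.7 -0.5] w 0.0001 q [ 0.24 -0.44  1.8  -0.    1.77 -1.56]
wrist [([208, 184, 16, 11, 123], [216.0, 189.0]), ([304, 257, 25, 24, 474], [316.0, 269.0]), ([0, 321, 51, 17, 663], [24.0, 329.0]), ([0, 394, 51, 20, 634], [24.0, 403.0])]
off [315. 222.] on [315. 267.]
side [([244, 121, 10, 9, 66], [249.0, 125.0]), ([288, 198, 8, 24, 125], [292.0, 208.0]), ([252, 240, 9, 9, 66], [256.0, 244.0]), ([312, 241, 41, 23, 236], [334.0, 253.0]), ([388, 259, 11, 13, 114], [393.0, 265.0]), ([486, 281, 43, 34, 450], [508.0, 296.0]), ([264, 292, 6, 6, 29], [266.0, 295.0]), ([464, 294, 104, 76, 2946], [512.0, 332.0])]
off [242. 256.] on [256. 245.]
scene [([568, 173, 17, 24, 31], [575.0, 185.0]), ([269, 203, 25, 34, 269], [278.0, 219.0]), ([352, 205, 7, 6, 32], [355.0, 208.0]), ([368, 218, 10, 6, 44], [372.0, 221.0]), ([602, 243, 15, 13, 141], [609.0, 249.0]), ([592, 318, 14, 10, 60], [597.0, 322.0]), ([273, 324, 14, 14, 146], [279.0, 330.0]), ([87, 347, 101, 72, 3995], [142.0, 387.0])]
off [367. 209.] on [372. 223.]
```

View pics/c14.png

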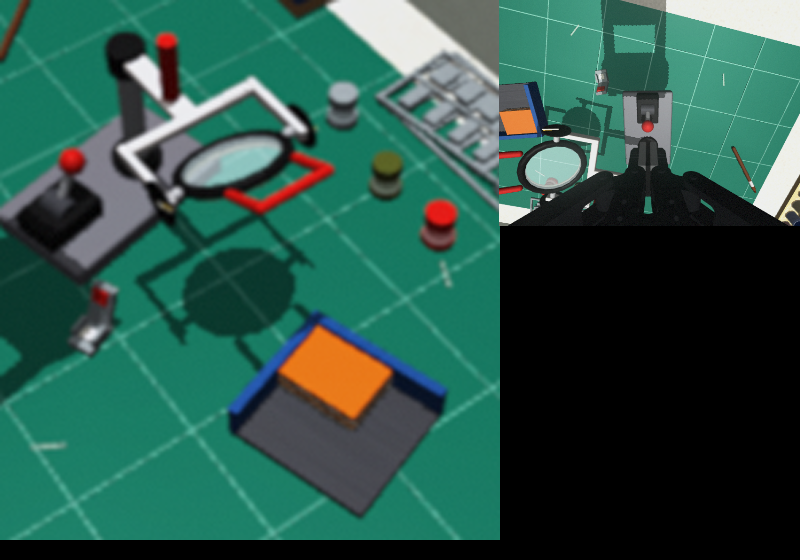

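```bash
python3 -c "
from station import *
print(close_job())"
```

```text
the job is handed in; nothing more can be done
None
```

I did all four steps in order and handed the job in at about 30 s of the 72 s allowed. The station gives no verdict, so success is judged only by my own checks.

- **Stack:** I pushed the blanks against the far fence, then the left fence, then the far fence again (9 to 14 N). The last side view shows the orange top blank flush with both fences and nothing sticking out below it. The lower blanks I could only judge by their visible edges.
- **Arm:** I swung it by the red knob to about -89.4°, which points at the stack's middle to within about 0.5° against a tolerance of about 3.6°. The knob was still in the same place at the end.
- **Lens:** I gripped the red bar and raised the lens from about -0.36 rad to 0.524 rad, worked out from the gripper's position. The camera pixels of the bar agree to within a few hundredths of a radian. I did not read the pointer against the yellow mark.
- **Switch:** I pushed the toggle to its stop. The red tip is where I expected it to be when on, to 1–2 pixels in all three views.
- **Wrist force:** It peaked at about 55 N in that last push, by the readings at the end of each move. The contact was at the fingertips.
- **Other objects:** The robot is clear of everything. The seat, the pots and the brush look undisturbed. The sanding block and the strip were not in the final picture, but I never worked close to either.

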